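# Clear the water bath lid and hold it half open

### The job

Someone left the ear defenders standing on the lid of the water bath: lift them off and hang them over the bar of the towel rail, one cup on each side, and let go of them. Then raise the lid, which has a handle at its front, to 50 degrees, give or take seven, so that the drips under it run back into the bath, and finish while still holding it there, because it falls shut if released. Leave the bottles, jar and bowls where they stand.

Things in the scene. Friction and masses are not known exactly. Their poses are not given: they have to be found in the camera images.
- ears_crown (a point): Ear defenders (rigid, about 0.18 kg): an arch 140 mm wide, 150 mm tall, standing on its two cups on the lid. Point: centre of the crown pad at the top, 140 mm above the cups' feet; the pad is 20 mm thick (z) and 26 mm wide (y), to be pinched across its width from above. Axes: x from cup to cup, y across the pad, z up. Gap between the cups 74 mm; cups 52 mm along y, 66 mm tall.
- rail: Small steel towel rail, fixed to the table: a level round bar 12 mm thick, 220 mm long along its own y axis, its centre line 170 mm above the table, on two posts at its ends (y = -110 and +110 mm) with flat feet 90 mm long in x. Origin on the table under the middle of the bar; x level and square to the bar, z up.
- rail_mid (a point): Middle of the rail's bar, on the axis of the bar, 170 mm above the table; same axes as the rail.
- bath: Stainless water bath, 200 x 200 mm, 120 mm tall, fixed to the table, with jars inside under its hinged lid. Origin on the table under its centre; its front (control panel, lid handle) faces its own -x, y runs along the hinge, z up. The top face of the closed lid is 132 mm above the table.
- lid_hinge (a point): Middle of the lid's hinge line, at the back (+x) rim of the bath, 126 mm above the table; the hinge runs along the bath's y axis.
- lid_handle (a point): Middle of the lid's handle, moving with the lid: a round black bar 12 mm thick, 130 mm long, parallel to the hinge, on two arms at its ends, 45 mm in front of the lid's front edge (39 mm clear between bar and bath). It lies 245 mm from the hinge line, level with the hinge when the lid is closed.
- lid: Steel lid of the bath, 200 x 204 mm, 12 mm thick, about 0.45 kg. Origin on the hinge line; own x axis from front edge to hinge, y along the hinge, z out of its top face. Opening angle = angle of its top face to the level: 0 closed, 0.873 at 50 degrees. It turns freely about the hinge, stops at 1.4 rad and falls shut whenever it is not held.
- dropper_a_mid (a point): Bystander, loose: small amber dropper bottle, 30 mm diameter, 75 mm tall, standing between the water bath and the rail. This point is on its axis half-way up, 37 mm above the table.
- dropper_b_mid (a point): Bystander, loose: a second small amber dropper bottle, 30 mm diameter, 75 mm tall, standing farther out between the water bath and the rail. This point is on its axis half-way up, 37 mm above the table.
- pump_mid (a point): Bystander, loose: amber pump bottle, 68 mm diameter, 187 mm tall, at the side. This point is on its axis half-way up, 93 mm above the table.
- jar_mid (a point): Bystander, loose: white jar with screw cap, 56 mm diameter, 80 mm tall, at the side. This point is on its axis half-way up, 40 mm above the table.
- bowl_a_mid (a point): Bystander, loose: shallow bowl, 110 mm diameter, 45 mm tall, at the side. This point is on its axis half-way up, 22 mm above the table.
- bowl_b_mid (a point): Bystander, loose: shallow bowl, 120 mm diameter, 45 mm tall, at the side. This point is on its axis half-way up, 22 mm above the table.
There are look-alikes about, which are no part of the job. Leave any green look-alike of the part that bears ears_crown alone.

How it is judged:
By the outcome, as a careful person would: the job done as asked, in the order asked, and still so for the second after the job is handed in, while the arm keeps its last pose, push and grip.
It also fails if it takes over 64 s, if anything falls off the work surface, if the arm or the gripper's body presses on something with over 40 N, if the wrist force passes 120 N, or if a joint passes its speed limit or range.

### The arm

A 6-joint arm with a two-finger parallel gripper is mounted at the origin on the work surface. World frame = base frame: x ahead of the robot, y to its left, z up, the work surface at z = 0. Lengths are in m, angles in rad, forces in N, time in s.
With the tool pointing down it reaches from about 0.35 to 0.85 m from the base axis. Payload 8.1 kg.
Tool frame: the origin (TCP) lies between the finger pads; the fingertips stand 11 mm ahead of it and the grasp point (between the pads) lies 8 mm behind it (robot.tips_ahead is the distance from the TCP to the fingertips, in m); z points along the fingers, y is the line along which they close (so a half turn about z gives the same grasp; the last joint's range is limited). The gripper opens to 93 mm and grips with 3 to 60 N. Pads are 15 mm wide; open, the fingers measure 128 mm over their backs; the gripper's body (75 mm by 188 mm) begins 65 mm behind the grasp point.
Start: joints at [-1.191, 0.13, 1.488, -0, 1.523, -0.085], TCP at [0.269, -0.536, 0.23] pointing down, gripper open.
Joint ranges: [-2.96, 2.96], [-0.89, 2.26], [0.02, 2.5], [-1.34, 4.48], [0, 2.73], [-2.66, 2.66]. Speed limits (rad/s): [2.39, 2.39, 2.79, 3.14, 3.14, 3.14].

### API

Orientations are given as a rotation vector (axis times angle).
In Python, from plant import robot gives the robot as it stands. The module is installed in compiled form; this text tells all that it offers.
- The arm moves only by the tool move_arm, never from a script. Its argument "deltas" is one flat list of numbers, 7 for each row, row after row: the shift along the tool's x, y, z in m, then the turn, a rotation vector about the tool's x, y, z in rad, then the opening, from 0 (shut) to 1 (fully open). A call has 1 to 12 rows; each row is the pose to reach, as a shift and turn from the pose commanded when the call began, along the tool's axes at that moment; what a row does not reach only later rows make up. A row lasts 1/8 s, in which the tool goes at most 62.5 mm and 10.7 degrees, less where a joint would pass 70% of its speed; a pose out of reach is approached as far as the arm can. A call with a gripper value outside its range is refused whole. The fingers move at their own pace and stop on an object; "squeeze" is the grip in N (left out, the last holds). Time passes only in rows, so rows that repeat a pose let the fingers close. It gives the time, the measured TCP pose, the force, the opening and the grip force at its end, in the units of the state.
- robot.read_state(): the state, without advancing time (a new reading comes with each control period).
- robot.read_camera(name): name is "side" or "top"; returns (picture, depth): 420x560x3 uint8, red, green, blue; 420x560 float32, m along the optical axis (not along the pixel's ray), 0 where there is no reading.
- robot.camera_model(name): a dict with "K" (3x3 intrinsics, pixels), "R" (3x3) and "t" (3): a world point X has camera coordinates R X + t. Camera axes: x right, y down, z forward; pixel columns grow to the right and rows downward; lengths in m; the calibration is good to about 2 mm. A picture is of the moment at which its call begins. camera_model takes no time and is no camera call.
- robot.close_job(): hands the job in; it is judged then, once.
Trained networks look in the newest picture that a camera, given by its name, has taken for a name from the list of things; names that differ only in an ending like _2 or _b are one class to them, and where a whole thing is asked for, a point or a joint stands for the part that bears it (a point fixed in the world has none). Each returns a list of dicts, best first, with "confidence" (0 to 1); they miss things now and then, are a little off and sometimes report something else, mostly with a low value. They report only what shows in the picture. A call takes as long as a camera call. They do not tell look-alikes from the thing itself.
- robot.recognise(camera, label): "uv" ([column, row] in pixels, amid what is visible of it).
The state is a dict: "t": time; "q": joint angles; "dq": joint speeds; "joint_torque": joint torques, N m; "tool_pos": TCP position; "orientation": TCP orientation; "force": force on the tool from outside, world axes, zero at the start; "wrist_torque": the same for the moment, N m; "opening": finger opening in m; "gripper_force": force on a finger pad.
Only numpy, scipy, OpenCV 4.12 (cv2) and the standard library are available. Lean on these libraries where they do the work, as an engineer would, in place of code of your own. Each camera call takes 0.05 s, during which the arm holds its last target. There are 200 camera calls.

## Working session

There is one attempt and no reset: what is moved stays moved. The work goes in short steps, Python scripts to look and compute and a tool call to move; the robot and the scene stay as the last step left them, time stands still between calls to the robot, and variables do not carry over. Pictures are saved under pics/ and viewed, at most 10 in all, crops included, and the job is handed in when it is done.

Besides the shell and the picture viewer there is one more tool, called after ">>>" as name(argument=value, ...) on one line, values as JSON. move_arm: Moves the arm, as the interface text tells. Its arguments: {"type":"object","properties":{"deltas":{"type":"array","items":{"type":"number"}},"squeeze":{"type":"number"}},"required":["deltas"]}

```bash
mkdir -p pics
cat > h.py <<'E'
import numpy as np, cv2
from plant import robot
def snap(c,name=None):
    p,d=robot.read_camera(c)
    if name: cv2.imwrite('pics/'+name+'.png',p[:,:,::-1])
    return p,d
def w(c,uv,z):
    m=robot.camera_model(c); K,R,t=map(np.array,(m['K'],m['R'],m['t']))
    return R.T@(z*np.linalg.inv(K)@np.array([uv[0],uv[1],1.])-t)
def cloud(c,d):
    m=robot.camera_model(c); K,R,t=map(np.array,(m['K'],m['R'],m['t']))
    v,u=np.mgrid[:d.shape[0],:d.shape[1]]
    P=np.stack([u,v,np.ones_like(u)],-1)@np.linalg.inv(K).T*d[...,None]
    P=(P-t)@R; P[d==0]=np.nan
    return P
def px(c,X):
    m=robot.camera_model(c); q=np.array(m['K'])@(np.array(m['R'])@X+np.array(m['t'])); return q[:2]/q[2]
E
python3 - <<'E'
from h import *
for c in('top','side'):
    p,d=snap(c,c+'1'); P=cloud(c,d); np.save(c+'P.npy',P)
    m=robot.camera_model(c); print(c,-np.array(m['R']).T@m['t'])
    for l in 'ears_crown rail_mid lid_hinge lid_handle bath dropper_a_mid pump_mid jar_mid bowl_a_mid'.split():
        for r in robot.recognise(c,l):
            u=np.round(r['uv']).astype(int); print(l,u,round(r['confidence'],2),P[u[1],u[0]].round(3))
s=robot.read_state();print(s['t'],s['tool_pos'],s['orientation'],s['force'])
E
```

```text
top [2.82604466e-01 9.98229067e-04 1.87775751e+00]
ears_crown [230 270] 0.72 [0.328 0.122 0.155]
ears_crown [396 159] 0.68 [ 0.722 -0.438  0.146]
ears_crown [310 266] 0.58 [ 0.348 -0.145  0.145]
ears_crown [323 187] 0.57 [ 0.593 -0.172  0.273]
rail_mid [214 194] 0.69 [0.579 0.182 0.173]
rail_mid [398 254] 0.18 [ 0.404 -0.479 -0.003]
lid_hinge [322 188] 0.56 [ 0.588 -0.168  0.279]
lid_hinge [129 202] 0.25 [0.554 0.479 0.116]
bath [322 191] 0.93 [ 0.579 -0.169  0.276]
dropper_a_mid [320 192] 0.51 [ 0.603 -0.178  0.128]
pump_mid [132 202] 0.8 [0.555 0.47  0.111]
jar_mid [398 208] 0.66 [ 0.562 -0.46   0.077]
bowl_a_mid [134 253] 0.83 [0.385 0.479 0.008]
side [0.41316783 1.1050758  0.95784686]
ears_crown [237 158] 0.98 [ 0.737 -0.594  0.001]
ears_crown [259 176] 0.97 [ 0.595 -0.24   0.135]
ears_crown [333 269] 0.85 [ 0.332  0.051 -0.   ]
ears_crown [330 217] 0.55 [ 0.349 -0.092  0.09 ]
rail_mid [248 266] 0.91 [0.588 0.082 0.013]
lid_hinge [251 203] 0.7 [ 0.601 -0.083  0.13 ]
lid_handle [251 194] 0.85 [ 0.607 -0.131  0.132]
bath [251 206] 0.92 [ 0.601 -0.087  0.116]
dropper_a_mid [286 245] 0.55 [0.48  0.007 0.044]
pump_mid [227 373] 0.81 [0.566 0.517 0.105]
bowl_a_mid [309 385] 0.73 [0.389 0.459 0.005]
1.0 [ 0.26894197 -0.5363446   0.22963435] [-3.05712144e+00 -7.23505306e-01  1.93809814e-05] [-0.33734594 -0.23756078  0.60481251]
```

View pics/top1.png

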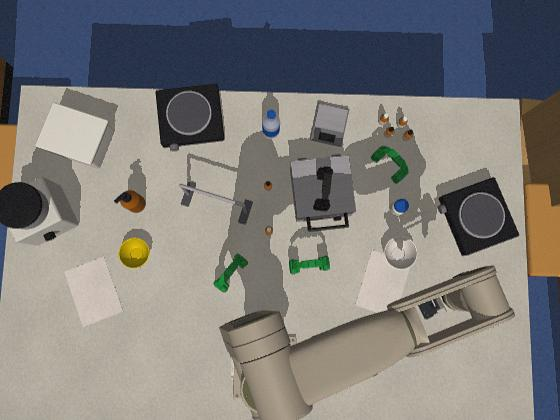

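View pics/side1.png

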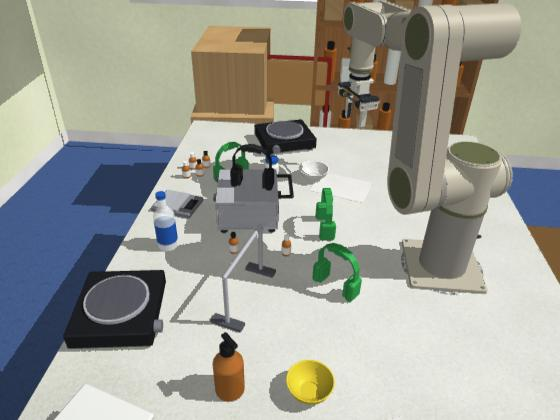

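Run:
```python
from h import *
p=cv2.imread('pics/top1.png')[140:260,165:365]; cv2.imwrite('pics/crop.png',cv2.resize(p,None,fx=4,fy=4,interpolation=cv2.INTER_CUBIC))
rng=np.random.default_rng(0)
T=np.load('topP.npy');S=np.load('sideP.npy')
P=np.concatenate([T.reshape(-1,3),S.reshape(-1,3)]);src=np.r_[np.zeros(T.size//3),np.ones(S.size//3)]
def sel(x0,x1,y0,y1,z0,z1): 
    m=(P[:,0]>x0)&(P[:,0]<x1)&(P[:,1]>y0)&(P[:,1]<y1)&(P[:,2]>z0)&(P[:,2]<z1); return P[m],src[m]
def pca(q,s,n):
  for k in(0,1):
    a=q[s==k]
    if len(a)<3: print(n,k,len(a));continue
    c=a.mean(0);u,_,v=np.linalg.svd(a-c);pr=(a-c)@v[0]
    print(n,k,len(a),c.round(4),'med',np.median(a,0).round(4),v[0].round(3),'yaw',np.degrees(np.arctan2(v[0][1],v[0][0])).round(2),'ext',(c+v[0]*pr.min()).round(3),(c+v[0]*pr.max()).round(3))
pca(*sel(.48,.68,.04,.30,.155,.19),'rail')
pca(*sel(.5,.7,-.28,-.08,.22,.32),'earstop')
pca(*sel(.5,.7,-.28,-.08,.255,.32),'crown')
pca(*sel(.5,.7,-.28,-.08,.16,.32),'earsall')
pca(*sel(.42,.515,-.28,-.08,.09,.15),'handle')
for k in (0,1):
  q,s=sel(.45,.75,-.32,-.04,.12,.14);a=q[s==k]
  r=cv2.minAreaRect((a[:,:2]*1000).astype(np.float32));print('lid',k,r)
pca(*sel(.44,.54,-.03,.06,.02,.09),'dropnear');pca(*sel(.55,.66,-.03,.06,.02,.09),'dropfar')
```

```text
rail 0 244 [0.5749 0.1877 0.1739] med [0.5754 0.1875 0.1744] [-0.278 -0.96   0.003] yaw -106.16 ext [0.607 0.298 0.174] [0.544 0.08  0.174]
rail 1 300 [0.5809 0.199  0.1743] med [0.5824 0.2046 0.1751] [0.277 0.961 0.008] yaw 73.93 ext [0.548 0.085 0.173] [0.61  0.301 0.175]
earstop 0 295 [ 0.5996 -0.1815  0.2701] med [ 0.5977 -0.1811  0.2741] [-0.989  0.08  -0.127] yaw 175.38 ext [ 0.664 -0.187  0.278] [ 0.538 -0.177  0.262]
earstop 1 281 [ 0.6054 -0.1739  0.2654] med [ 0.6037 -0.1726  0.2703] [-0.998  0.048 -0.037] yaw 177.24 ext [ 0.672 -0.177  0.268] [ 0.547 -0.171  0.263]
crown 0 250 [ 0.6025 -0.1819  0.2749] med [ 0.6014 -0.1814  0.2764] [-0.996  0.079 -0.046] yaw 175.48 ext [ 0.656 -0.186  0.277] [ 0.549 -0.178  0.272]
crown 1 217 [ 0.6074 -0.1739  0.2734] med [ 0.6069 -0.1717  0.2744] [-0.998  0.059 -0.027] yaw 176.59 ext [ 0.662 -0.177  0.275] [ 0.558 -0.171  0.272]
earsall 0 489 [ 0.5951 -0.1792  0.2391] med [ 0.5892 -0.1786  0.257 ] [-0.832  0.068 -0.551] yaw 175.32 ext [ 0.648 -0.184  0.274] [ 0.519 -0.173  0.188]
earsall 1 659 [ 0.6081 -0.1701  0.2198] med [ 0.6062 -0.168
[... 500 characters left out ...]
36084)
lid 1 ((607.6437377929688, -184.46963500976562), (258.85772705078125, 211.7589111328125), 7.817855358123779)
dropnear 0 60 [ 0.4734 -0.0032  0.0529] med [ 0.4726 -0.0032  0.0506] [ 0.164 -0.039  0.986] yaw -13.44 ext [ 0.468 -0.002  0.024] [ 0.477 -0.004  0.078]
dropnear 1 141 [0.4808 0.0075 0.0471] med [0.4807 0.0077 0.0469] [-0.013  0.196 -0.981] yaw 93.81 ext [0.481 0.001 0.08 ] [0.48  0.013 0.02 ]
dropfar 0 65 [0.6351 0.0051 0.052 ] med [0.6349 0.0057 0.0496] [ 0.391 -0.259  0.883] yaw -33.55 ext [ 0.611  0.021 -0.003] [ 0.648 -0.004  0.082]
dropfar 1 140 [0.6437 0.0141 0.0468] med [0.6437 0.0146 0.0467] [-0.066  0.179 -0.982] yaw 110.19 ext [0.646 0.008 0.079] [0.642 0.019 0.02 ]
```

View pics/crop.png

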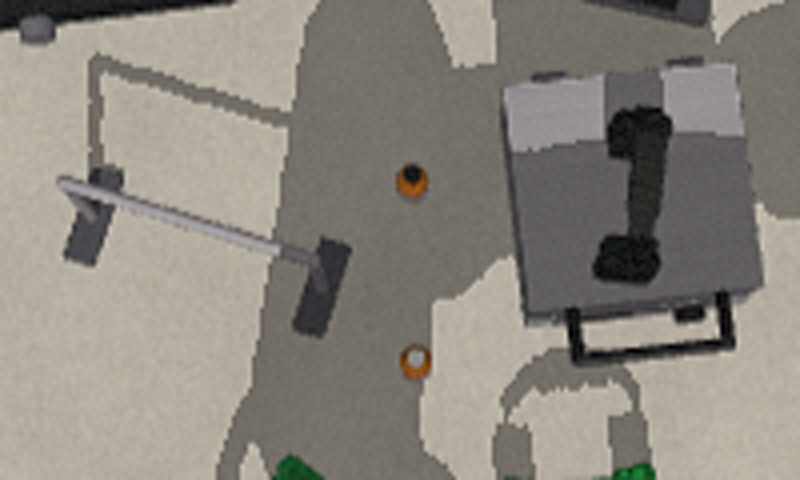

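The ear_crown candidates are black on the lid (323,187) and green on the table at (230,272), (310,265) and (392,163). The black one on the lid is the one meant, since the others are green look-alikes off the lid, and the crop confirms it. The rail runs from (184,187) to (247,206). The droppers stand at (268,186) and (268,231).

Next I refine the handle, bath and ears poses.

Run:
```python
from h import *
c0=np.array([.603,-.187]);
for c in('top','side'):
    P=np.load(c+'P.npy');I=cv2.imread(f'pics/{c}1.png').astype(int);f=P.reshape(-1,3);col=I.reshape(-1,3).sum(1)
    a=np.radians(7.); ex=np.array([np.cos(a),np.sin(a)]);ey=np.array([-ex[1],ex[0]])
    L=np.c_[(f[:,:2]-c0)@ex,(f[:,:2]-c0)@ey,f[:,2]]
    ok=np.isfinite(f[:,0])
    m=ok&(L[:,0]<-.125)&(L[:,0]>-.2)&(abs(L[:,1])<.1)&(f[:,2]>.1)&(f[:,2]<.16)
    q=f[m]; q=q[np.argsort(L[m][:,1])]; 
    print(c,'handle bar',len(q),q.mean(0).round(4),'med local',np.median(L[m],0).round(4),'yext',np.percentile(L[m][:,1],[1,99]).round(4),'xext',np.percentile(L[m][:,0],[2,98]).round(4))
    mm=m&(L[:,0]<-.135); k=np.polyfit(f[mm][:,1],f[mm][:,0],1);print(' yaw',np.degrees(np.arctan(-k[0])).round(2))
    # lid top edges
    m=ok&(f[:,2]>.126)&(f[:,2]<.142)&(abs(L[:,0])<.125)&(abs(L[:,1])<.125)&(col>150)
    for i,j,nm in((1,0,'x edges by y'),(0,1,'y edges by x')):
        for sgn in(1,-1):
            b=[]
            for s in np.arange(-.08,.081,.01):
                g=L[m][abs(L[m][:,i]-s)<.005]
                if len(g)>5: b.append((s,(sgn*np.percentile(sgn*g[:,j],98))))
            b=np.array(b);k=np.polyfit(b[:,0],b[:,1],1);print(' ',nm,sgn,'off',k[1].round(4),'slope deg',np.degrees(k[0]).round(2),'res',np.std(b[:,1]-np.polyval(k,b[:,0])).round(4))
    # ears profile
    m=ok&(f[:,2]>.262)&(f[:,2]<.30)&(abs(L[:,0])<.1)&(abs(L[:,1])<.08)
    q=f[m]; print(' crown top z',np.percentile(q[:,2],[50,95]).round(4))
    m=ok&(f[:,2]>.265)&(f[:,2]<.30)&(abs(L[:,0])<.1)&(abs(L[:,1])<.08);q=f[m]
    for x in np.arange(.53,.68,.015):
        g=q[abs(q[:,0]-x)<.0075]
        if len(g): print('   x',x.round(3),len(g),'y',g[:,1].min().round(3),g[:,1].max().round(3),'z',np.median(g[:,2]).round(4))
```

```text
top handle bar 73 [ 0.4759 -0.2013  0.1308] med local [-0.1277  0.0024  0.1312] yext [-0.0698  0.0652] xext [-0.1309 -0.1251]Traceback (most recent call last):
  File "<stdin>", line 11, in <module>
    raise TypeError("expected non-empty vector for x")
TypeError: expected non-empty vector for x
```

```bash
cat > g.py <<'E'
from h import *
c0=np.array([.622,-.184])
for c in('top','side'):
    P=np.load(c+'P.npy');I=cv2.imread(f'pics/{c}1.png').astype(int);f=P.reshape(-1,3);col=I.reshape(-1,3).sum(1)
    a=np.radians(6.5); ex=np.array([np.cos(a),np.sin(a)]);ey=np.array([-ex[1],ex[0]])
    L=np.c_[(f[:,:2]-c0)@ex,(f[:,:2]-c0)@ey,f[:,2]]
    ok=np.isfinite(f[:,0])
    m=ok&(L[:,0]<-.136)&(L[:,0]>-.165)&(abs(L[:,1])<.09)&(f[:,2]>.1)&(f[:,2]<.16)
    k=np.polyfit(L[m][:,1],L[m][:,0],1)
    print(c,'handle local',L[m].mean(0).round(4),'yext',np.percentile(L[m][:,1],[1,99]).round(4),'xext',np.percentile(L[m][:,0],[2,98]).round(4),'line',k[1].round(4),'slope',np.degrees(k[0]).round(2))
    m=ok&(f[:,2]>.122)&(f[:,2]<.142)&(abs(L[:,0])<.13)&(abs(L[:,1])<.13)&(col>150)
    for i,j,nm in((1,0,'x edges'),(0,1,'y edges')):
        for sgn in(1,-1):
            b=[]
            for s in np.arange(-.08,.081,.01):
                g=L[m][abs(L[m][:,i]-s)<.005]
                if len(g)>5: b.append((s,(sgn*np.percentile(sgn*g[:,j],98))))
            b=np.array(b);k=np.polyfit(b[:,0],b[:,1],1);print(' ',nm,sgn,'off',k[1].round(4),'slope deg',np.degrees(k[0]).round(2),'res',np.std(b[:,1]-np.polyval(k,b[:,0])).round(4))
    m=ok&(f[:,2]>.255)&(f[:,2]<.30)&(abs(L[:,0])<.1)&(abs(L[:,1])<.08);q=f[m]
    for x in np.arange(.54,.68,.015):
        g=q[abs(q[:,0]-x)<.0075]
        if len(g): print('   x',x.round(3),len(g),'y',g[:,1].min().round(3),g[:,1].max().round(3),'z',np.median(g[:,2]).round(4))
E
python3 g.py
```

```text
top handle local [-0.1438 -0.0046  0.1305] yext [-0.0743  0.0631] xext [-0.15   -0.1375] line -0.1439 slope -1.13
  x edges 1 off 0.0994 slope deg -1.36 res 0.0029
  x edges -1 off -0.0962 slope deg -1.01 res 0.0018
  y edges 1 off 0.0954 slope deg 1.23 res 0.0009
  y edges -1 off -0.1005 slope deg 1.23 res 0.0011
   x 0.555 21 y -0.187 -0.168 z 0.2597
   x 0.57 39 y -0.191 -0.169 z 0.271
   x 0.585 41 y -0.195 -0.168 z 0.279
   x 0.6 41 y -0.194 -0.169 z 0.281
   x 0.615 36 y -0.194 -0.171 z 0.2809
   x 0.63 39 y -0.198 -0.171 z 0.2772
   x 0.645 25 y -0.196 -0.175 z 0.2666
   x 0.66 8 y -0.196 -0.176 z 0.2618
side handle local [-0.14    0.0117  0.1316] yext [-0.0699  0.0688] xext [-0.1446 -0.1363] line -0.1399 slope -0.76
  x edges 1 off 0.1063 slope deg -1.89 res 0.0041
  x edges -1 off -0.0961 slope deg 2.01 res 0.0131
  y edges 1 off 0.1025 slope deg 1.11 res 0.0013
  y edges -1 off -0.0567 slope deg -0.43 res 0.0516
   x 0.555 6 y -0.182 -0.161 z 0.2596
   x 0.57 26 y -0.19 -0.161 z 0.2678
   x 0.585 38 y -0.188 -0.159 z 0.2759
   x 0.6 42 y -0.191 -0.162 z 0.2785
   x 0.615 38 y -0.19 -0.163 z 0.28
   x 0.63 34 y -0.192 -0.165 z 0.2774
   x 0.645 22 y -0.196 -0.167 z 0.2728
   x 0.66 11 y -0.197 -0.168 z 0.2634
```

>>> move_arm(deltas=[0.02, -0.007, -0.05, 0, 0, -0.18, 1, 0.06, -0.02, -0.1, 0, 0, -0.36, 1, 0.1, -0.035, -0.13, 0, 0, -0.54, 1, 0.14, -0.05, -0.13, 0, 0, -0.72, 1, 0.18, -0.065, -0.13, 0, 0, -0.9, 1, 0.22, -0.08, -0.13, 0, 0, -1.08, 1, 0.26, -0.095, -0.13, 0, 0, -1.26, 1, 0.3, -0.11, -0.13, 0, 0, -1.44, 1, 0.34, -0.125, -0.13, 0, 0, -1.62, 1, 0.38, -0.14, -0.13, 0, 0, -1.8, 1, 0.42, -0.155, -0.13, 0, 0, -1.98, 1, 0.464, -0.167, -0.13, 0, 0, -2.16, 1], squeeze=20)

```text
t: 2.5
tool_pos: [0.6097, -0.178, 0.3599]
orientation: [0.794, 3.039, -0.0]
force: [-0.5, -0.2, 1.0]
opening: 0.0928
gripper_force: 0.0
```

>>> move_arm(deltas=[0, 0, 0, 0, 0, -0.18, 1, 0, 0, 0, 0, 0, -0.36, 1, 0, 0, 0, 0, 0, -0.444, 1, 0, 0, 0, 0, 0, -0.444, 1])

```text
t: 3.0
tool_pos: [0.6089, -0.179, 0.3596]
orientation: [-0.115, -3.139, -0.0]
force: [-0.6, 0.1, -0.1]
opening: 0.0928
gripper_force: 0.0
```

```bash
cat >> h.py <<'E'
from scipy.spatial.transform import Rotation as Ro
def to(X,yawy=None):
    s=robot.read_state();R=Ro.from_rotvec(s['orientation']).as_matrix()
    y=np.degrees(np.arctan2(R[1,1],R[0,1]))
    print('t',round(s['t'],2),'pos',np.round(s['tool_pos'],4),'yyaw',y.round(2),'tilt',R[:,2].round(3),'q',np.round(s['q'],2),'F',np.round(s['force'],1),'op',round(s['opening'],4),s['gripper_force'])
    print('delta tool',(R.T@(np.array(X)-s['tool_pos'])).round(4),'turn z', None if yawy is None else round(-np.radians(yawy-y),3))
E
python3 -c "
from h import *
to([.609,-.179,.278],85.8)"
```

```text
t 3.0 pos [ 0.6089 -0.179   0.3596] yyaw 85.8 tilt [-0.  0. -1.] q [-0.37  0.21  1.16  0.    1.77 -1.86] F [-0.6  0.1 -0.1] op 0.0928 0.0
delta tool [-0.0001  0.      0.0816] turn z -0.0
```

>>> move_arm(deltas=[0, 0, 0.035, 0, 0, 0, 1, 0, 0, 0.065, 0, 0, 0, 1, 0, 0, 0.0815, 0, 0, 0, 1, 0, 0, 0.0815, 0, 0, 0, 1, 0, 0, 0.0815, 0, 0, 0, 0, 0, 0, 0.0815, 0, 0, 0, 0, 0, 0, 0.0815, 0, 0, 0, 0, 0, 0, 0.0815, 0, 0, 0, 0, 0, 0, 0.0815, 0, 0, 0, 0, 0, 0, 0.0815, 0, 0, 0, 0], squeeze=25)

```text
t: 4.25
tool_pos: [0.6089, -0.1791, 0.2781]
orientation: [-0.114, -3.139, -0.0]
force: [-0.7, -0.1, 0.8]
opening: 0.0375
gripper_force: 0.0
```

```bash
python3 -c "
from h import *
to([.577,.190,.40],73.9)
p,d=snap('side'); cv2.imwrite('pics/g1.png',cv2.resize(p[120:260,180:360,::-1],None,fx=4,fy=4))"
```

```text
t 4.25 pos [ 0.6089 -0.1791  0.2781] yyaw 85.83 tilt [-0.  0. -1.] q [-0.37  0.21  1.31  0.    1.62 -1.86] F [-0.7 -0.1  0.8] op 0.0375 0.0
delta tool [ 0.0587  0.3658 -0.1219] turn z 0.208
```

View pics/g1.png

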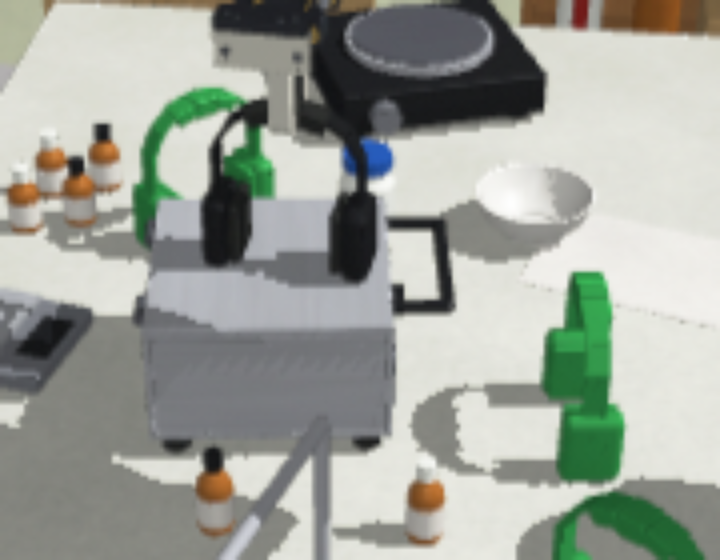

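The fingers, at about (285,110) in the crop, straddle the crown pad midway between the cups. They are still closing.

>>> move_arm(deltas=[0, 0, 0, 0, 0, 0, 0, 0, 0, 0, 0, 0, 0, 0, 0, 0, 0, 0, 0, 0, 0, 0, 0, 0, 0, 0, 0, 0, 0, 0, -0.02, 0, 0, 0, 0, 0, 0, -0.05, 0, 0, 0, 0, 0, 0, -0.09, 0, 0, 0, 0, 0, 0, -0.122, 0, 0, 0, 0, 0, 0, -0.122, 0, 0, 0, 0])

```text
t: 5.42
tool_pos: [0.6099, -0.1794, 0.405]
orientation: [0.114, 3.132, -0.004]
force: [0.2, 0.2, -2.8]
opening: 0.0263
gripper_force: 24.9
```

```bash
python3 -c "
from h import *
to([.577,.190,.40],73.9)"
```

```text
t 5.42 pos [ 0.6099 -0.1794  0.405 ] yyaw 85.83 tilt [ 0.007 -0.003 -1.   ] q [-0.37  0.22  1.07  0.    1.84 -1.86] F [ 0.2  0.2 -2.8] op 0.0263 24.944170048347587
delta tool [0.0597 0.3661 0.0038] turn z 0.208
```

>>> move_arm(deltas=[0.005, 0.03, 0, 0, 0, 0.02, 0, 0.011, 0.07, 0, 0, 0, 0.04, 0, 0.018, 0.11, 0, 0, 0, 0.06, 0, 0.026, 0.16, 0, 0, 0, 0.09, 0, 0.034, 0.21, 0, 0, 0, 0.12, 0, 0.042, 0.26, 0, 0, 0, 0.15, 0, 0.05, 0.31, 0, 0, 0, 0.18, 0, 0.056, 0.345, 0, 0, 0, 0.2, 0, 0.059, 0.366, 0, 0, 0, 0.208, 0, 0.059, 0.366, 0, 0, 0, 0.208, 0, 0.059, 0.366, 0, 0, 0, 0.208, 0])

```text
t: 6.8
tool_pos: [0.5765, 0.1897, 0.3991]
orientation: [-0.439, -3.109, 0.001]
force: [0.5, 0.4, -1.3]
opening: 0.0259
gripper_force: 24.9
```

```bash
python3 -c "
from h import *
to([.577,.190,.192],73.9)
for c in ('top','side'):
  p,d=snap(c,c+'2');P=cloud(c,d);np.save(c+'P2.npy',P)
  u0,v0,u1,v1=(150,140,300,250) if c=='top' else (160,60,340,360)
  q=P[v0:v1,u0:u1].reshape(-1,3);col=p[v0:v1,u0:u1].reshape(-1,3).astype(int).max(1)
  m=(abs(q[:,0]-.577)<.13)&(abs(q[:,1]-.19)<.13)&(col<70)
  a=q[m&(q[:,2]>.24)&(q[:,2]<.42)]
  for lo,hi in((.24,.33),(.33,.42)):
    b=a[(a[:,2]>lo)&(a[:,2]<hi)]
    print(c,len(b),b.min(0).round(3),b.max(0).round(3),b.mean(0).round(3))
tp=cv2.imread('pics/top2.png')[130:250,150:300];sp=cv2.imread('pics/side2.png')[120:345,170:370]
a=cv2.resize(tp,(450,360));b=cv2.resize(sp,(320,360));cv2.imwrite('pics/r2.png',np.hstack([a,b]))"
```

```text
t 6.8 pos [0.5765 0.1897 0.3991] yyaw 73.91 tilt [-0.001 -0.001 -1.   ] q [ 0.23  0.15  1.16 -0.    1.83 -1.06] F [ 0.5  0.4 -1.3] op 0.0259 24.944122937795328
delta tool [-0.0006  0.0007  0.2071] turn z 0.0
top 156 [0.501 0.145 0.259] [0.635 0.228 0.33 ] [0.525 0.191 0.309]
top 117 [0.511 0.185 0.333] [0.557 0.213 0.401] [0.532 0.2   0.382]
side 905 [0.508 0.15  0.257] [0.65  0.233 0.329] [0.577 0.201 0.298]
side 447 [0.517 0.163 0.33 ] [0.64  0.217 0.418] [0.568 0.196 0.38 ]
```

View pics/r2.png

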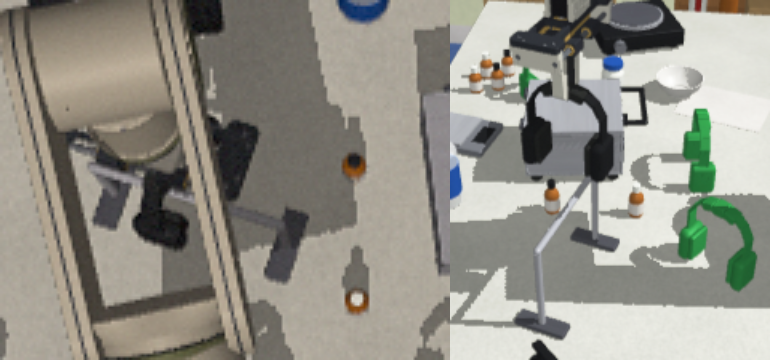

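The right panel (side) shows the ears held level by the crown above the bar, one cup on each side of it. Lowering.

>>> move_arm(deltas=[0, 0, 0.03, 0, 0, 0, 0, 0, 0, 0.065, 0, 0, 0, 0, 0, 0, 0.1, 0, 0, 0, 0, 0, 0, 0.135, 0, 0, 0, 0, 0, 0, 0.165, 0, 0, 0, 0, 0, 0, 0.185, 0, 0, 0, 0, 0, 0, 0.195, 0, 0, 0, 0, 0, 0, 0.199, 0, 0, 0, 0, 0, 0, 0.202, 0, 0, 0, 0, 0, 0, 0.202, 0, 0, 0, 0])

```text
t: 8.15
tool_pos: [0.577, 0.1904, 0.1989]
orientation: [0.439, 3.11, 0.001]
force: [0.2, 0.3, -1.0]
opening: 0.0256
gripper_force: 24.9
```

>>> move_arm(deltas=[0, 0, 0.002, 0, 0, 0, 0, 0, 0, 0.004, 0, 0, 0, 0, 0, 0, 0.005, 0, 0, 0, 0, 0, 0, 0.006, 0, 0, 0, 0, 0, 0, 0.006, 0, 0, 0, 0])

```text
t: 8.78
tool_pos: [0.5766, 0.1902, 0.192]
orientation: [-0.44, -3.111, 0.0]
force: [-0.2, 0.1, -1.6]
opening: 0.0254
gripper_force: 24.9
```

```bash
python3 -c "
from h import *
to([.577,.190,.192],73.9)
p,d=snap('side'); cv2.imwrite('pics/r3.png',cv2.resize(p[150:330,180:360,::-1],None,fx=3.2,fy=3.2))"
```

```text
t 8.78 pos [0.5766 0.1902 0.192 ] yyaw 73.91 tilt [-0. -0. -1.] q [ 0.23  0.17  1.51  0.    1.46 -1.06] F [-0.2  0.1 -1.6] op 0.0254 24.944210103230944
delta tool [-0.0004 -0.0001  0.    ] turn z 0.0
```

View pics/r3.png

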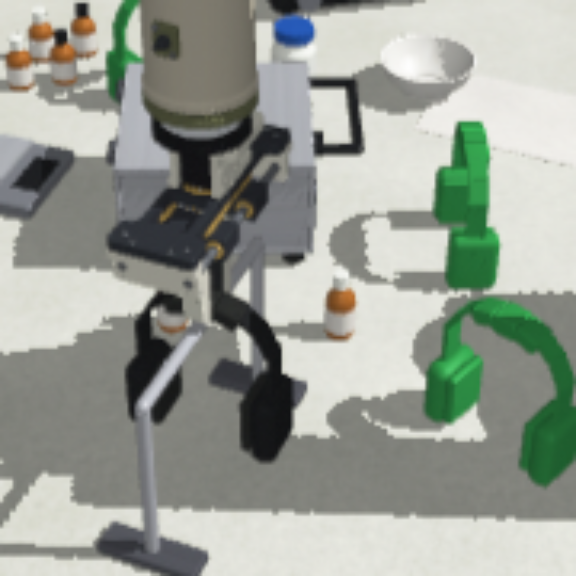

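The ears straddle the bar (one cup at (150,380), the other at (265,415)) and are not yet bearing on it. I lower another 3 mm.

>>> move_arm(deltas=[0, 0, 0.001, 0, 0, 0, 0, 0, 0, 0.002, 0, 0, 0, 0, 0, 0, 0.003, 0, 0, 0, 0, 0, 0, 0.003, 0, 0, 0, 0])

```text
t: 9.32
tool_pos: [0.5769, 0.1903, 0.1916]
orientation: [0.439, 3.109, 0.001]
force: [-7.1, -2.1, 12.1]
opening: 0.0258
gripper_force: 25.0
```

>>> move_arm(deltas=[0, 0, -0.002, 0, 0, 0, 0, 0, 0, -0.002, 0, 0, 0, 0, 0, 0, -0.002, 0, 0, 0, 0.7, 0, 0, -0.002, 0, 0, 0, 0.7, 0, 0, -0.002, 0, 0, 0, 0.7, 0, 0, -0.002, 0, 0, 0, 0.7, 0, 0, -0.002, 0, 0, 0, 0.7, 0, 0, -0.002, 0, 0, 0, 0.7, 0, 0, -0.002, 0, 0, 0, 0.7, 0, 0, -0.002, 0, 0, 0, 0.7])

```text
t: 10.58
tool_pos: [0.5767, 0.1902, 0.1912]
orientation: [0.44, 3.111, 0.0]
force: [-0.2, 0.3, -0.2]
opening: 0.0651
gripper_force: 0.0
```

>>> move_arm(deltas=[0, 0, -0.02, 0, 0, 0, 0.7, 0, 0, -0.05, 0, 0, 0, 0.7, 0, 0, -0.1, 0, 0, 0, 0.7, 0, 0, -0.15, 0, 0, 0, 0.7, 0, 0, -0.18, 0, 0, 0, 0.7, 0, 0, -0.18, 0, 0, 0, 0.7])

```text
t: 11.32
tool_pos: [0.5778, 0.1905, 0.3765]
orientation: [0.439, 3.103, 0.004]
force: [0.1, 1.1, -0.1]
opening: 0.0647
gripper_force: 0.0
```

```bash
python3 -c "
from h import *
to([.4813,-.2034,.30],7.7)
p,d=snap('side'); cv2.imwrite('pics/r4.png',cv2.resize(p[150:330,180:360,::-1],None,fx=3.2,fy=3.2))"
```

```text
t 11.32 pos [0.5778 0.1905 0.3765] yyaw 73.92 tilt [ 0.008  0.002 -1.   ] q [ 0.23  0.14  1.22 -0.    1.78 -1.06] F [ 0.1  1.1 -0.1] op 0.0647 0.0
delta tool [-0.0159 -0.4056  0.075 ] turn z 1.156
```

View pics/r4.png

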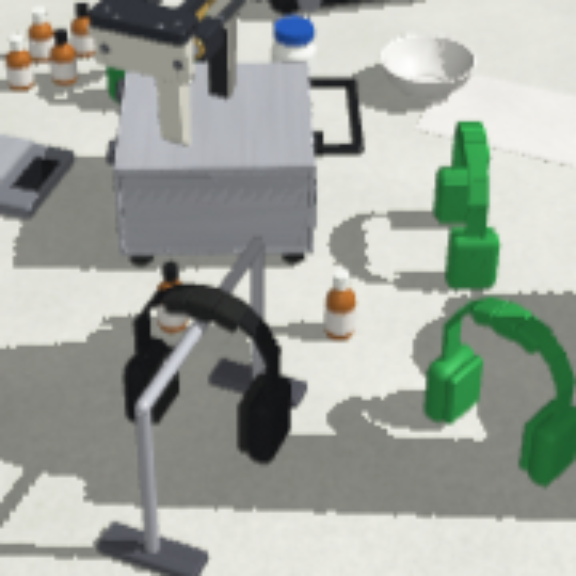

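The ears hang on the bar at about (210,300), one cup on each side and released. On to the handle.

>>> move_arm(deltas=[-0.002, -0.03, 0, 0, 0, 0.12, 0.36, -0.004, -0.07, 0, 0, 0, 0.26, 0.36, -0.006, -0.11, 0, 0, 0, 0.4, 0.36, -0.008, -0.15, 0, 0, 0, 0.54, 0.36, -0.009, -0.2, 0, 0, 0, 0.68, 0.36, -0.011, -0.25, 0, 0, 0, 0.82, 0.36, -0.013, -0.3, 0.01, 0, 0, 0.94, 0.36, -0.015, -0.35, 0.03, 0, 0, 1.04, 0.36, -0.016, -0.385, 0.05, 0, 0, 1.12, 0.36, -0.017, -0.405, 0.071, 0, 0, 1.156, 0.36, -0.017, -0.405, 0.071, 0, 0, 1.156, 0.36, -0.017, -0.405, 0.071, 0, 0, 1.156, 0.36])

```text
t: 12.88
tool_pos: [0.4807, -0.2029, 0.3001]
orientation: [-2.066, -2.366, -0.0]
force: [0.8, 0.5, -0.6]
opening: 0.0331
gripper_force: 0.0
```

```bash
python3 -c "
from h import *
to([.4813,-.2034,.120],7.7)
for c in ('top','side'):
  p,d=snap(c,c+'5');np.save(c+'P.npy',cloud(c,d)); 
  cv2.imwrite(f'pics/{c}1.png',p[:,:,::-1])
"; sed -i '/ears profile/,$d' g.py; python3 g.py | grep -v '  x 0'; python3 -c "
import cv2,numpy as np
a=cv2.imread('pics/top5.png')[150:240,280:370];b=cv2.imread('pics/side5.png')[130:250,200:320]
cv2.imwrite('pics/h5.png',np.hstack([cv2.resize(a,(400,400)),cv2.resize(b,(400,400))]))"
```

```text
t 12.88 pos [ 0.4807 -0.2029  0.3001] yyaw 7.73 tilt [-0.     0.001 -1.   ] q [-0.5  -0.1   1.59  0.    1.65 -0.63] F [ 0.8  0.5 -0.6] op 0.0331 0.0
delta tool [-0.0007  0.0006  0.1801] turn z 0.001
top handle local [-0.1441  0.0199  0.131 ] yext [0.0005 0.0634] xext [-0.1499 -0.1377] line -0.1456 slope 4.12
  x edges 1 off 0.0992 slope deg -3.09 res 0.0026
  x edges -1 off -0.0365 slope deg -60.74 res 0.015
  y edges 1 off 0.0963 slope deg -0.09 res 0.0009
  y edges -1 off -0.0422 slope deg -53.83 res 0.0191
side handle local [-0.14    0.0108  0.1314] yext [-0.0704  0.0705] xext [-0.1445 -0.1363] line -0.1399 slope -0.78
  x edges 1 off 0.105 slope deg -1.51 res 0.004
  x edges -1 off -0.0946 slope deg 1.9 res 0.0128
  y edges 1 off 0.1018 slope deg 1.25 res 0.001
  y edges -1 off -0.0946 slope deg 0.67 res 0.0024
```

View pics/h5.png

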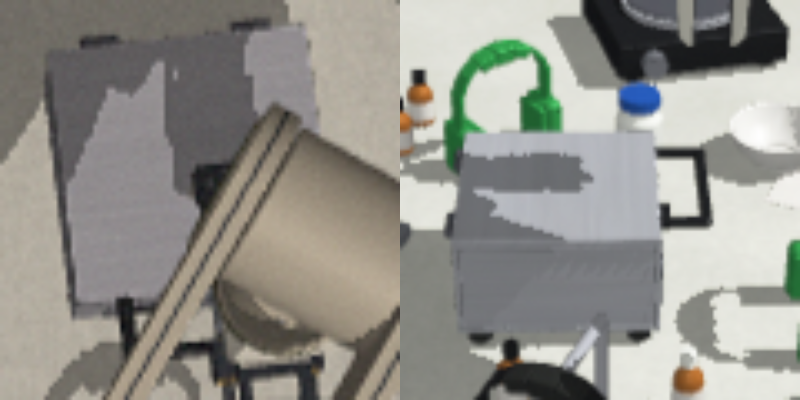

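The lid and handle have not moved (handle bar at (690,190) in the right panel). Descending over the bar.

>>> move_arm(deltas=[0.0, 0.0, 0.04, 0, 0, 0, 0.36, 0, 0, 0.09, 0, 0, 0, 0.36, 0, 0, 0.13, 0, 0, 0, 0.36, 0, 0, 0.145, 0, 0, 0, 0.36, 0, 0, 0.153, 0, 0, 0, 0.36, 0, 0, 0.16, 0, 0, 0, 0.36, 0, 0, 0.165, 0, 0, 0, 0.36, 0, 0, 0.165, 0, 0, 0, 0.36])

```text
t: 13.98
tool_pos: [0.4809, -0.2037, 0.1355]
orientation: [2.067, 2.365, 0.0]
force: [0.3, -0.2, 1.0]
opening: 0.0334
gripper_force: 0.0
```

>>> move_arm(deltas=[0, 0, 0.008, 0, 0, 0, 0.36, 0, 0, 0.017, 0, 0, 0, 0.36, 0, 0, 0.017, 0, 0, 0, 0, 0, 0, 0.017, 0, 0, 0, 0, 0, 0, 0.017, 0, 0, 0, 0, 0, 0, 0.017, 0, 0, 0, 0, 0, 0, 0.017, 0, 0, 0, 0, 0, 0, 0.017, 0, 0, 0, 0], squeeze=15)

```text
t: 14.98
tool_pos: [0.4842, -0.2032, 0.1199]
orientation: [2.063, 2.362, 0.007]
force: [13.2, 4.3, -2.5]
opening: 0.0115
gripper_force: 15.0
```

```bash
python3 -c "
from h import *
to([.4813,-.2034,.118],7.7)"
```

```text
t 14.97 pos [ 0.4842 -0.2032  0.1199] yyaw 7.71 tilt [ 0.007 -0.    -1.   ] q [-0.5   0.    1.83  0.    1.31 -0.63] F [13.2  4.3 -2.5] op 0.0115 14.998534619808197
delta tool [ 0.0002 -0.0029  0.0018] turn z 0.0
```

>>> move_arm(deltas=[0, 0.003, 0, 0, 0, 0, 0, 0, 0.003, -0.011, 0, 0, 0, 0, 0, 0.004, -0.021, 0, 0, 0, 0, 0, 0.005, -0.032, 0, 0, 0, 0, 0, 0.007, -0.0425, 0, 0, 0, 0, 0, 0.009, -0.053, 0, 0, 0, 0, 0, 0.011, -0.0635, 0, 0, 0, 0, 0, 0.0145, -0.074, 0, 0, 0, 0, 0, 0.018, -0.084, 0, 0, 0, 0, 0, 0.0215, -0.094, 0, 0, 0, 0, 0, 0.026, -0.1035, 0, 0, 0, 0, 0, 0.026, -0.1035, 0, 0, 0, 0])

```text
t: 16.48
tool_pos: [0.5086, -0.1998, 0.2225]
orientation: [2.065, 2.364, 0.004]
force: [11.8, 0.8, -7.8]
opening: 0.0113
gripper_force: 15.0
```

```bash
cat > a.py <<'E'
from h import *
to([.4842,-.2032,.118],7.7)
# lid angle by fitting plane to lid points, in the bath frame
p,d=snap('side'); P=cloud('side',d).reshape(-1,3)
a=np.radians(7.7);ex=np.array([np.cos(a),np.sin(a)]);ey=np.array([-ex[1],ex[0]])
x=(P[:,:2]-[.727,-.170])@ex;y=(P[:,:2]-[.727,-.170])@ey;z=P[:,2]-.126
r=np.hypot(x,z);th=np.degrees(np.arctan2(z,-x))
m=(r>.03)&(r<.19)&(abs(y)<.095)&(th>8)&(th<85)
h,e=np.histogram(th[m],bins=np.arange(8,86,2));print(m.sum(),'median',np.median(th[m]).round(2),list(zip(e[h>20].astype(int),h[h>20])))
print([(k,np.median(th[m&(abs(r-k)<.02)]).round(1)) for k in(.06,.1,.14,.17)])
E
python3 a.py
```

```text
t 16.48 pos [ 0.5086 -0.1998  0.2225] yyaw 7.72 tilt [ 0.004 -0.    -1.   ] q [-0.47 -0.01  1.65  0.    1.5  -0.6 ] F [11.8  0.8 -7.8] op 0.0113 14.998383074998856
delta tool [-1.000e-04 -2.500e-02  1.044e-01] turn z 0.0Traceback (most recent call last):
  File "a.py", line 9, in <module>
    h,e=np.histogram(th[m],bins=np.arange(8,86,2));print(m.sum(),'median',np.median(th[m]).round(2),list(zip(e[h>20].astype(int),h[h>20])))
                                                                                                             ~^^^^^^
IndexError: boolean index did not match indexed array along axis 0; size of axis is 39 but size of corresponding boolean axis is 38
```

```bash
sed -i 's/list(zip.*$/h)/' a.py; python3 a.py
```

```text
t 16.52 pos [ 0.5083 -0.1998  0.222 ] yyaw 7.71 tilt [ 0.004  0.    -1.   ] q [-0.47 -0.01  1.65  0.    1.5  -0.6 ] F [13.  -0.  -8.3] op 0.0119 14.998430907726288
delta tool [-1.000e-04 -2.470e-02  1.039e-01] turn z 0.0
1283 median 29.42 [  0   0   0   0   0   0   0   3   0 174 580 257 108  76  49  18  15   2
   1   0   0   0   0   0   0   0   0   0   0   0   0   0   0   0   0   0
   0   0]
[(0.06, np.float64(32.6)), (0.1, np.float64(29.8)), (0.14, np.float64(28.6)), (0.17, np.float64(28.1))]
```

>>> move_arm(deltas=[0, 0.003, 0, 0, 0, 0, 0, 0, 0.008, -0.0095, 0, 0, 0, 0, 0, 0.013, -0.019, 0, 0, 0, 0, 0, 0.0185, -0.028, 0, 0, 0, 0, 0, 0.0245, -0.037, 0, 0, 0, 0, 0, 0.031, -0.0455, 0, 0, 0, 0, 0, 0.0375, -0.054, 0, 0, 0, 0, 0, 0.0445, -0.062, 0, 0, 0, 0, 0, 0.052, -0.0695, 0, 0, 0, 0, 0, 0.0595, -0.077, 0, 0, 0, 0, 0, 0.067, -0.084, 0, 0, 0, 0, 0, 0.067, -0.084, 0, 0, 0, 0])

```text
t: 18.08
tool_pos: [0.5729, -0.1912, 0.3071]
orientation: [2.067, 2.365, -0.001]
force: [-7.7, 1.4, 6.3]
opening: 0.0118
gripper_force: 15.0
```

```bash
python3 a.py; python3 -c "
from h import *
p,d=snap('side','fin')"
```

```text
t 18.07 pos [ 0.5729 -0.1912  0.3071] yyaw 7.68 tilt [ 0.    -0.001 -1.   ] q [-0.41  0.12  1.36 -0.    1.66 -0.54] F [-7.7  1.4  6.3] op 0.0118 15.001357197761536
delta tool [ 1.000e-04 -8.950e-02  1.891e-01] turn z -0.0
809 median 54.19 [  0   0   0   0   0   0   0   0   0   0   0   0   0   0   0   0   0   0
   0   0   3   1 373 204 105  53  40  18  11   1   0   0   0   0   0   0
   0   0]
[(0.06, np.float64(57.4)), (0.1, np.float64(54.7)), (0.14, np.float64(53.4)), (0.17, np.float64(52.9))]
```

View pics/fin.png

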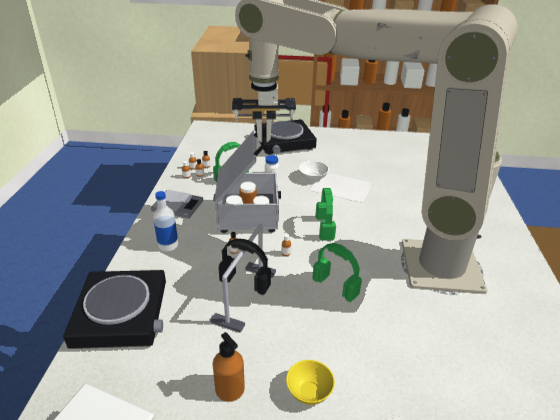

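The side view shows the ears hanging on the rail at (245,265). The lid is held open at (240,165), at about 51° by the depth fit and about 50° by the handle height. The bystanders are in place. I let it settle and hand in.

>>> move_arm(deltas=[0, -0.001, 0, 0, 0, 0, 0, 0, -0.001, 0, 0, 0, 0, 0, 0, -0.001, 0, 0, 0, 0, 0, 0, -0.001, 0, 0, 0, 0, 0])

```text
t: 18.68
tool_pos: [0.5715, -0.1914, 0.3059]
orientation: [-2.068, -2.365, 0.001]
force: [-5.2, 0.9, 4.7]
opening: 0.0114
gripper_force: 15.0
```

```bash
python3 a.py; python3 -c "
from h import *
print(robot.close_job())"
```

```text
t 18.68 pos [ 0.5715 -0.1914  0.3059] yyaw 7.67 tilt [-0.001 -0.    -1.   ] q [-0.41  0.12  1.36 -0.    1.66 -0.54] F [-5.2  0.9  4.7] op 0.0114 15.000527054071426
delta tool [-1.00e-04 -8.80e-02  1.88e-01] turn z -0.001
830 median 53.77 [  0   0   0   0   0   0   0   0   0   0   0   0   0   0   0   0   0   0
   0   0   1  14 441 179  83  48  38  19   7   0   0   0   0   0   0   0
   0   0]
[(0.06, np.float64(57.0)), (0.1, np.float64(54.1)), (0.14, np.float64(53.1)), (0.17, np.float64(52.5))]
the job is handed in; nothing more can be done
None
```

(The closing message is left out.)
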